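# Hang a coated impression tray in the drying cabinet

## Robot

A 6-joint arm with a two-finger parallel gripper is mounted at the origin on a cart in front of the work surface, level with it; the furniture and walls round the work are solid. World frame = base frame: x ahead of the robot, y to its left, z up, the work surface at z = 0. Lengths are in m, angles in rad, forces in N, time in s.
With the tool pointing down it reaches from about 0.3 to 0.85 m from the base axis. Payload 4.2 kg.
Tool frame: the origin (TCP) lies between the finger pads; the fingertips stand 17 mm ahead of it and the grasp point (between the pads) lies 2 mm behind it; z points along the fingers, y is the line along which they close (so a half turn about z gives the same grasp; the last joint's range is limited). The gripper opens to 91 mm and grips with 3 to 60 N. Pads are 32 mm wide; open, the fingers measure 118 mm over their backs; the gripper's body (76 mm by 178 mm) begins 60 mm behind the grasp point.
Start: joints at [-1.216, 0.32, 1.565, -0, 1.257, -0.02], TCP at [0.211, -0.535, 0.231] pointing down, gripper open.
Joint ranges: [-3.11, 3.11], [-0.84, 2.01], [0.21, 2.61], [-1.34, 4.49], [0.05, 2.63], [-2.56, 2.56]. Speed limits (rad/s): [2.57, 2.57, 3.14, 3.14, 3.14, 3.14].

## Interface

Orientations are given as a unit quaternion [x, y, z, w].
In Python, from cell import bot, effector, viewer, job, spotter, status gives the robot as it stands. Calls block until the motion is done:
- bot.goto(position, orientation): joint-space move of the TCP to a pose.
- bot.servo_line(position, orientation=None, speed=0.15, f_stop=None): straight line of the TCP; orientation=None keeps the orientation; speed is the mean speed in m/s. With f_stop (N) it stops when the force on the tool has changed by that much, and returns True; else False.
- bot.move_joints(angles): joint-space move.
- effector.set_gripper(opening, effort=None): finger opening in m; effort is the grip in N (None keeps the last); returns when the fingers have stopped.
- bot.dwell(seconds).
- bot.ik(position, orientation): joint angles nearest the present ones, or None.
- viewer.read_camera(name): name is "side" or "top" or "wrist"; returns (picture, depth): 420x560x3 uint8, red, green, blue; 420x560 float32, m along the optical axis (not along the pixel's ray), 0 where there is no reading.
- viewer.camera_model(name): a dict with "camera_matrix" (3x3 intrinsics, pixels), "dist" ([k1, k2, p1, p2, k3] as OpenCV has them; the pictures are not rectified), "world_from_camera" (4x4, takes a point from camera to world coordinates). Camera axes: x right, y up, looking along -z (the intrinsics and any distortion apply to the point x, -y, -z); pixel columns grow to the right and rows downward; lengths in m; the calibration is good to about 2 mm. A picture is of the moment at which its call begins: read the wrist's pose just before it. camera_model takes no time and is no camera call; for the wrist camera it gives the pose at the moment of the call.
A pose or a line that the arm cannot do raises bot.MotionError and nothing moves.
- job.sign_off(): hands the job in; it is judged then, once.
Trained networks look in the newest picture that a camera, given by its name, has taken for a name from the list of things; names that differ only in an ending like _2 or _b are one class to them, and where a whole thing is asked for, a point or a joint stands for the part that bears it (a point fixed in the world has none). Each returns a list of dicts, best first, with "confidence" (0 to 1); they miss things now and then, are a little off and sometimes report something else, mostly with a low value. They report only what shows in the picture. A call takes as long as a camera call.
- spotter.outline_of(camera, query): "region" (420x560 bool, what is visible of it) and "centre" ([column, row] in pixels, amid what is visible of it).
Readings, each from a call of its own:
- status.get_time_s(): time.
- status.get_joint_positions(): joint angles.
- status.get_joint_velocities(): joint speeds.
- status.get_joint_efforts(): joint torques, N m.
- status.get_eef_pos(): TCP position.
- status.get_ee_rot(): TCP orientation.
- status.get_contact_force(): force on the tool from outside, world axes, zero at the start.
- status.get_moment(): the same for the moment, N m.
- status.get_grip_width(): finger opening in m.
- status.get_grasp_force(): force on a finger pad.
Only numpy, scipy, OpenCV 4.12 (cv2) and the standard library are available. Lean on these libraries where they do the work, as an engineer would, in place of code of your own. Each camera call takes 0.05 s, during which the arm holds its last target. There are 200 camera calls.

## Task

The adhesive on the blue horseshoe impression tray must flash off in the ventilated drying cabinet: slide the cabinet's sash up by its handle, take the blue tray from the crowded bench rack and hang it by its arch over the bar inside, then slide the sash fully down. Leave the other trays hanging where they are and the things on the bench undisturbed.

Things in the scene. Friction and masses are not known exactly. Their poses are not given: they have to be found in the camera images.
- cabinet: white bench-top drying cabinet, fixed, clear sides and clear sliding front sash; 340 wide, 145 deep, 550 tall. Origin on the bench under the middle of the sash; +x into the cabinet, y along its width, z up. Two aluminium guides (front at x = -14 mm) leave 312 mm between them; inner back wall at x = 124 mm; fan housing above z = 301 mm. A brown jar, 52 mm tall, stands inside at x 95, y 125 mm.
- cabinet_mouth (a point): middle of the cabinet's floor edge in the sash plane, 55 mm above the bench; axes as the cabinet's. With the sash fully up the mouth is 240 mm tall above this point and the only way in: a gripper leaning 30 to 45 deg forward fits under the sash if its fingers close along the cabinet's y and the tray leans with it; closing across the bar there is no room for its wide body.
- cabinet_bar (a point): middle of the dark steel bar inside the cabinet, on its axis; 10 mm thick, along the cabinet's y from wall to wall (329 mm), 45 mm behind the sash plane, 110 mm above the bench. A yellow tray hangs on it at about y = +100 mm.
- sash (a joint): height of the sash above its closed position, m: 0 fully down on the cabinet floor, 0.24 fully up. It weighs 0.25 kg, moves stiffly (about 5 N) and stays where it is left.
- sash_grip (a point): middle of the crossbar of the sash's black bow handle, moving with the sash; axes as the cabinet's; 115 mm left (+y) of the sash's middle. Handle 54 mm long (y), 18 mm high, flat ends free for a pinch along y; crossbar 16 mm deep, its middle 42 mm in front of the sash plane and 50 mm above the sash's lower edge
- rack: bench rack, fixed: a steel bar on two posts (10 mm thick, 102 tall) at y = -100 and +100 mm. Origin on the bench under the bar's middle; y along the bar, z up. Four trays hang 24 mm apart on its +y half (y = 0 to 78 mm), too close for a finger between them; the -y half is free: a tray hung at y = -50 mm can be taken by either pair of faces of its handle.
- rack_bar (a point): middle of the rack's bar, on its axis, 85 mm above the bench; the bar is 10 mm thick
- tray_blue: the blue horseshoe tray to be hung, 40 g. Origin at the middle of the arch's underside, which sits on the bar; z up along the handle, x across the horseshoe, y through its thickness (along the bar). Handle stub 18 mm in x, 10 in y, z = 12 to 50 mm. Horseshoe 62 mm wide, 16 thick; band 12 mm; two legs hang to 43 mm below the origin with 38 mm between them.
- tray_pink: pink tray of the same shape, hanging on the rack; leave it
- tray_ivory: ivory tray of the same shape, hanging on the rack; leave it
- tray_green: green tray of the same shape, hanging on the rack; leave it
- tray_dry: yellow tray of the same shape, hanging on the bar in the cabinet; leave it
- bur_stand: round yellow bur stand, 76 across, 85 tall with its burs; origin under its middle; leave it
- wax_pot: blue pot with red lid, 56x60x71; origin under its middle; leave it
- burner: white spirit burner with red collar, 58x66x58; origin under its middle; leave it
- tub_white: white tub, 57x77x50; origin under its middle; leave it
- cast_far: yellow stone cast, 58x68x32; origin under its middle; leave it

How it is judged:
By the outcome, as a careful person would: the job done as asked, in the order asked, and still so for the second after the job is handed in, with the robot touching nothing.
It also fails if it takes over 72 s, if anything falls off the work surface, if the arm or the gripper's body presses on something with over 40 N, if the wrist force passes 120 N, or if a joint passes its speed limit or range.

## Working session

There is one attempt and no reset: what is moved stays moved. The work goes in short steps, each a Python script; the robot and the scene stay as the last script left them, time stands still between calls to the robot, and variables do not carry over. Pictures are saved under pics/ and viewed, at most 11 in all, crops included, and the job is handed in when it is done.

```bash
ls; mkdir -p pics; cat > h.py <<'E'
import numpy as np, cv2
from cell import bot, effector, viewer, job, spotter, status
def cloud(cam, d=None, M=None):
    # world point per pixel
    M = M or viewer.camera_model(cam)
    K=np.array(M["camera_matrix"]); D=np.array(M["dist"],float); T=np.array(M["world_from_camera"])
    h,w=d.shape
    u,v=np.meshgrid(np.arange(w),np.arange(h))
    n=cv2.undistortPoints(np.stack([u,v],-1).reshape(-1,1,2).astype(float),K,D).reshape(h,w,2)
    P=np.stack([n[...,0]*d,-n[...,1]*d,-d],-1)
    return P@T[:3,:3].T+T[:3,3]
E
python3 - <<'E'
from h import *
np.set_printoptions(precision=3,suppress=True)
ims=[]
names="cabinet sash_grip rack rack_bar tray_blue tray_pink tray_ivory tray_green tray_dry bur_stand wax_pot burner tub_white cast_far".split()
for c in ["side","top"]:
    im,d=viewer.read_camera(c); cv2.imwrite(f"pics/{c}.png",im[...,::-1]); M=viewer.camera_model(c); np.savez(f"{c}.npz",im=im,d=d,**{k:np.array(v) for k,v in M.items()})
    W=cloud(c,d,M); print(c,np.array(M["world_from_camera"])[:3,3])
    for n in names:
        for r in spotter.outline_of(c,n)[:2]:
            m=r["region"]&(d>0)
            if r["confidence"]>.3 and m.any(): p=W[m]; print(n,round(r["confidence"],2),np.round(r["centre"]),m.sum(),"med",np.median(p,0),"lo",np.percentile(p,3,0),"hi",np.percentile(p,97,0))
print(status.get_time_s())
E
```

```text
pics
side [0.215 0.623 0.99 ]
cabinet 0.98 [273.  87.] 24125 med [0.621 0.103 0.35 ] lo [ 0.59  -0.132  0.037] hi [0.729 0.199 0.549]
sash_grip 0.6 [292. 131.] 5270 med [0.604 0.039 0.209] lo [ 0.58  -0.122  0.078] hi [0.61  0.17  0.314]
rack 0.88 [282. 247.] 547 med [0.469 0.269 0.008] lo [ 0.39   0.196 -0.   ] hi [0.521 0.4   0.1  ]
rack_bar 0.91 [283. 248.] 576 med [0.472 0.261 0.008] lo [ 0.39   0.189 -0.001] hi [0.52 0.4  0.1 ]
rack_bar 0.42 [291. 129.] 5204 med [0.604 0.041 0.211] lo [ 0.579 -0.121  0.08 ] hi [0.61  0.17  0.314]
tray_blue 0.82 [279. 281.] 255 med [0.427 0.343 0.096] lo [ 0.408  0.3   -0.001] hi [0.454 0.365 0.139]
tray_blue 0.37 [217. 360.] 598 med [0.436 0.558 0.038] lo [0.414 0.533 0.006] hi [0.463 0.583 0.056]
tray_pink 0.62 [274. 290.] 239 med [0.42  0.369 0.098] lo [0.4   0.347 0.052] hi [0.443 0.387 0.139]
tray_pink 0.36 [273.  91.] 23918 med [0.621 0.104 0.351] lo [ 0.59  -0.131  0.042] hi [0.728 0.199 0.549]
tray_ivory 0.66 [279. 270.] 253 med [0.439 0.322 0.096] lo [0.42  0.296 0.044] hi [0.465 0.345 0.139]
tray_green 0.58 [283. 258.] 226 med [0.449 0.
[... 1830 characters left out ...]
[380. 234.] 495 med [ 0.449 -0.07   0.043] lo [ 0.42  -0.104  0.003] hi [ 0.481 -0.042  0.079]
wax_pot 0.75 [270. 226.] 333 med [0.478 0.255 0.013] lo [ 0.394  0.201 -0.001] hi [0.519 0.39  0.101]
wax_pot 0.63 [335. 257.] 311 med [0.386 0.055 0.059] lo [0.363 0.028 0.003] hi [0.41  0.078 0.067]
burner 0.69 [166. 232.] 303 med [0.443 0.551 0.039] lo [0.419 0.531 0.005] hi [0.469 0.577 0.057]
tub_white 0.66 [261. 186.] 409 med [0.59  0.274 0.049] lo [0.56  0.24  0.033] hi [0.622 0.306 0.055]
cast_far 0.8 [211. 202.] 296 med [0.559 0.434 0.018] lo [0.534 0.408 0.011] hi [0.582 0.459 0.032]
cast_far 0.6 [351. 166.] 3416 med [0.607 0.035 0.213] lo [ 0.577 -0.126  0.081] hi [0.613 0.177 0.318]
1.5
```

View pics/side.png

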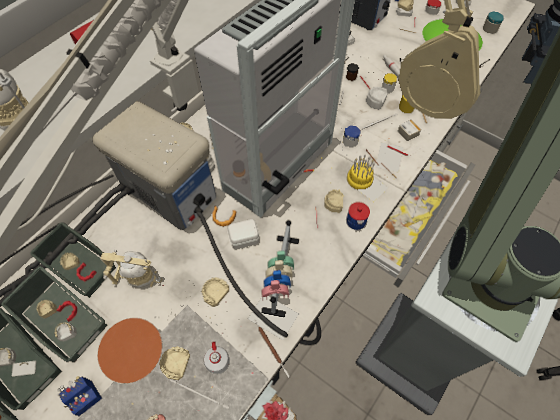

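View pics/top.png

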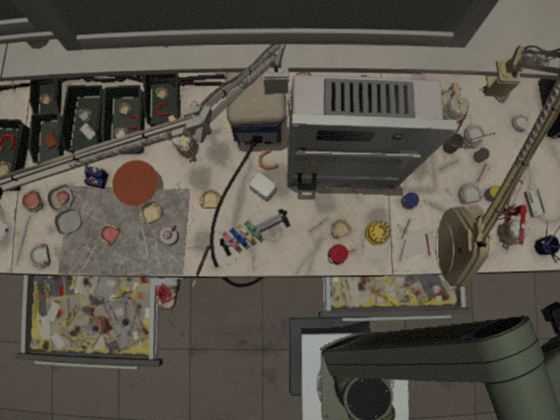

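The side view shows the white cabinet with the black handle at about (270,183). The rack runs from (287,225) to (272,310), with its trays in the order green, ivory, blue, pink. The top view agrees: blue is at about (237,238). Next I'll fit the poses.

```bash
cat > fit.py <<'E'
from h import *
np.set_printoptions(precision=4,suppress=True)
for c in ["side","top"]:
    z=np.load(c+".npz"); d=z["d"]; im=z["im"].astype(int); W=cloud(c,d,{k:z[k] for k in ["camera_matrix","dist","world_from_camera"]})
    g=d>0
    print(c)
    x,y,h=W[...,0],W[...,1],W[...,2]
    roof=g&(h>.535)&(h<.56)&(x>.55)&(x<.8)&(y>-.2)&(y<.26)
    (cc,sz,a)=cv2.minAreaRect(W[roof][:,:2].astype(np.float32)); print("roof",roof.sum(),cc,sz,a, np.percentile(W[roof][:,2],[50]))
    # handle: dark
    hd=g&(im.sum(-1)<130)&(x>.5)&(x<.6)&(y>.08)&(y<.24)&(h>.07)&(h<.13)
    p=W[hd]; 
    if len(p): print("handle",len(p),p.min(0),p.max(0),np.median(p,0),cv2.minAreaRect(p[:,:2].astype(np.float32)))
    # front plane: guides/sash, 
    # rack bar free half
    rb=g&(h>.07)&(h<.105)&(x>.44)&(x<.54)&(y>.17)&(y<.29)
    p=W[rb]; print("bar",len(p)); 
    if len(p)>3: print(p.mean(0),cv2.fitLine(p[:,:2].astype(np.float32),cv2.DIST_HUBER,0,.01,.01).ravel(),np.percentile(p[:,2],[5,50,95]))
    # tray tops
    tt=g&(h>.130)&(h<.155)&(x>.36)&(x<.5)&(y>.25)&(y<.43)
    hsv=cv2.cvtColor(z["im"],cv2.COLOR_RGB2HSV)[...,0]; sat=cv2.cvtColor(z["im"],cv2.COLOR_RGB2HSV)[...,1]
    for n,lo,hi in [("green",45,90),("ivory",12,35),("blue",95,125),("pink",165,180),("pink",0,10)]:
        m=tt&(hsv>=lo)&(hsv<=hi)&(sat>40); p=W[m]
        if len(p): print(n,len(p),np.median(p,0),(p.min(0)+p.max(0))/2)
E
python3 fit.py
python3 - <<'E'
import cv2
a=cv2.imread('pics/side.png')[140:330,180:400]; cv2.imwrite('pics/crop.png',cv2.resize(a,None,fx=3,fy=3,interpolation=2))
E
```

```text
side
roof 1203 (0.6433717012405396, 0.16284692287445068) (0.2931762635707855, 0.11778537929058075) 50.01542663574219 [0.5496]
handle 213 [0.501  0.1203 0.0974] [0.5999 0.2124 0.13  ] [0.5721 0.1521 0.1267] ((0.547888994216919, 0.16116850078105927), (0.058731693774461746, 0.1243990808725357), 67.19109344482422)
bar 148
[0.4815 0.2406 0.0905] [ 0.4988 -0.8667  0.4846  0.2355] [0.0841 0.0893 0.1001]
green 35 [0.4512 0.3023 0.1376] [0.4518 0.3088 0.136 ]
ivory 36 [0.4418 0.3233 0.1381] [0.4419 0.3229 0.1358]
blue 40 [0.4301 0.3452 0.1375] [0.4303 0.3541 0.1353]
pink 5 [0.424  0.3625 0.1376] [0.4216 0.3644 0.1377]
pink 33 [0.4198 0.3664 0.1379] [0.4188 0.3672 0.136 ]
top
roof 1964 (0.6269277334213257, 0.07280005514621735) (0.41409096121788025, 0.15898221731185913) 63.739646911621094 [0.5519]
handle 101 [0.5016 0.1194 0.0937] [0.5998 0.2145 0.1299] [0.5719 0.1489 0.1276] ((0.5607370138168335, 0.17422160506248474), (0.05683659762144089, 0.13468466699123383), 36.42136001586914)
bar 139
[0.4791 0.2479 0.0907] [ 0.4719 -0.8817  0.4773  0.2525] [0.0833 0.0904 0.1005]
green 25 [0.4537 0.3011 0.1391] [0.454  0.3015 0.138 ]
ivory 23 [0.4445 0.3229 0.1379] [0.444  0.3219 0.1395]
blue 17 [0.4338 0.3426 0.1402] [0.4332 0.3427 0.1389]
pink 2 [0.4191 0.3605 0.1368] [0.4191 0.3605 0.1368]
pink 21 [0.4233 0.3641 0.1384] [0.4218 0.3631 0.1388]
```

View pics/crop.png

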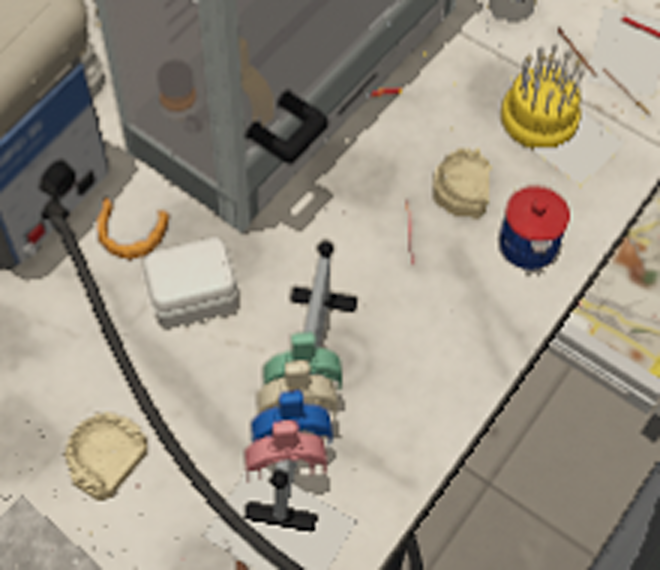

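The crop shows the handle at side pixels 263–288 by 171–193. The bar's free half is clear and the blue tray is third. Next: the cabinet yaw and the handle.

```bash
cat > fit2.py <<'E'
from h import *
np.set_printoptions(precision=4,suppress=True)
A=[]
for c in ["side","top"]:
    z=np.load(c+".npz"); d=z["d"]; im=z["im"].astype(int); W=cloud(c,d,{k:z[k] for k in ["camera_matrix","dist","world_from_camera"]})
    x,y,h=W[...,0],W[...,1],W[...,2]; g=d>0
    s=g&(x>.54)&(x<.66)&(h>.12)&(h<.53)&(y>-.16)&(y<.24)
    P=W[s]; print(c,len(P))
    # vertical plane via hough over yaw
    for yaw in np.arange(-8,16,1.):
        t=np.radians(yaw); q=P[:,0]*np.cos(t)+P[:,1]*np.sin(t)
        H,e=np.histogram(q,bins=np.arange(.5,.7,.0015)); o=np.argsort(H)[::-1][:3]; print(yaw,[(int(H[i]),round(e[i],4)) for i in o])
    roof=g&(h>.540)&(h<.56)&(x>.5)&(x<.85)&(y>-.2)&(y<.26)
    p=W[roof]; print("roof y lo/hi",p[p[:,1].argmin()],p[p[:,1].argmax()],p[p[:,0].argmin()])
    hd=g&(im.sum(-1)<140)&(x>.5)&(x<.62)&(y>.08)&(y<.2)&(h>.08)&(h<.135)
    n,l,st,ce=cv2.connectedComponentsWithStats(hd.astype(np.uint8)); 
    for i in range(1,n):
        if st[i,4]>15:
            p=W[l==i]; f=p[p[:,0]<np.percentile(p[:,0],60)]
            print("handle",st[i],p.min(0),p.max(0),np.median(f,0),cv2.minAreaRect(f[:,:2].astype(np.float32)))
E
python3 fit2.py
```

```text
side 14862
-8.0 [(732, np.float64(0.6005)), (676, np.float64(0.602)), (615, np.float64(0.599))]
-7.0 [(675, np.float64(0.605)), (651, np.float64(0.6035)), (616, np.float64(0.6065))]
-6.0 [(737, np.float64(0.608)), (663, np.float64(0.6095)), (564, np.float64(0.6065))]
-5.0 [(691, np.float64(0.6125)), (637, np.float64(0.5975)), (630, np.float64(0.6155))]
-4.0 [(797, np.float64(0.62)), (785, np.float64(0.6155)), (769, np.float64(0.6185))]
-3.0 [(1363, np.float64(0.62)), (1237, np.float64(0.6215)), (1100, np.float64(0.6005))]
-2.0 [(2563, np.float64(0.6215)), (2066, np.float64(0.602)), (1521, np.float64(0.6035))]
-1.0 [(1540, np.float64(0.6035)), (1462, np.float64(0.623)), (1430, np.float64(0.6215))]
0.0 [(972, np.float64(0.62)), (900, np.float64(0.6185)), (863, np.float64(0.6245))]
1.0 [(778, np.float64(0.6005)), (707, np.float64(0.602)), (685, np.float64(0.617))]
2.0 [(687, np.float64(0.6035)), (665, np.float64(0.614)), (633, np.float64(0.605))]
3.0 [(660, np.float64(0.6125)), (643, np.float64(0.614)), (624, np.float64(0.6155))]
4.0 [(822, np.float64(0.6095)), (678, np.float64(0.611)),
[... 2895 characters left out ...]
(0.626)), (246, np.float64(0.6245)), (198, np.float64(0.6275))]
12.0 [(279, np.float64(0.6275)), (249, np.float64(0.626)), (181, np.float64(0.6245))]
13.0 [(265, np.float64(0.6275)), (214, np.float64(0.629)), (202, np.float64(0.626))]
14.0 [(243, np.float64(0.629)), (230, np.float64(0.6275)), (179, np.float64(0.6305))]
15.0 [(245, np.float64(0.629)), (204, np.float64(0.6305)), (183, np.float64(0.6275))]
roof y lo/hi [ 0.6044 -0.1406  0.5487] [0.731  0.2401 0.5525] [ 0.5892 -0.1306  0.5421]
handle [293 172  25  19 216] [0.5622 0.1128 0.0803] [0.6125 0.1827 0.135 ] [0.5715 0.1459 0.1295] ((0.5740234851837158, 0.14609576761722565), (0.02369263581931591, 0.0515003427863121), 0.03259098157286644)
```

```bash
cat >> h.py <<'E'
from scipy.spatial.transform import Rotation as R
np.set_printoptions(precision=4,suppress=True)
CY=np.radians(-1.7); CAB=np.array([.6075,.030,0]); RY=np.radians(27.5)
def quat(yaw,lean,flip=1):
    r=R.from_euler('z',yaw).as_matrix(); a=np.radians(lean)
    z=r@[np.sin(a),0,-np.cos(a)]; y=flip*r[:,1]
    return R.from_matrix(np.stack([np.cross(y,z),y,z],1)).as_quat()
def zax(q): return R.from_quat(q).as_matrix()[:,2]
def cab(x,y,z): return CAB+R.from_euler('z',CY).apply([x,y,z])
E
python3 - <<'E'
from h import *
for lean in (40,50,60,70):
  for f in (1,-1):
    q=quat(CY,lean,f); r=[]
    for nm,p in [("h0",cab(-.048,.115,.12)),("h1",cab(-.048,.115,.345)),("pre",cab(-.048,.115,.12)-.15*zax(q)),("up",cab(-.048,.115,.345)-.12*zax(q)),("bar",cab(.045,-.03,.115)-.034*zax(q)),("barpre",cab(.045,-.03,.115)-.12*zax(q))]:
        j=bot.ik(p,q); r.append((nm,None if j is None else np.round(j,2).tolist()))
    print(lean,f,r)
b=np.array([.432,.344,.126])
for yaw in (RY,RY+np.pi/2,RY-np.pi/2):
  for f in (1,-1):
    print(np.degrees(yaw),f,bot.ik(b,quat(yaw,0,f)),bot.ik(b+[.05,-.09,.1],quat(yaw,0,f)))
E
```

```text
40 1 [('h0', None), ('h1', [0.37, -0.01, 1.87, -0.42, 0.67, -0.92]), ('pre', [0.5, -0.05, 2.21, -0.78, 0.48, -0.43]), ('up', [0.47, -0.16, 1.78, -0.39, 0.93, -0.93]), ('bar', None), ('barpre', [-0.01, 0.1, 2.14, -0.06, 0.2, -1.5])]
40 -1 [('h0', None), ('h1', [0.37, -0.01, 1.87, -0.42, 0.67, 2.22]), ('pre', None), ('up', [0.47, -0.16, 1.78, -0.39, 0.93, 2.21]), ('bar', None), ('barpre', [-0.01, 0.1, 2.14, -0.06, 0.2, 1.64])]
50 1 [('h0', [0.42, 0.31, 2.34, 3.97, 0.47, 1.1]), ('h1', [0.42, -0.04, 2.0, -0.78, 0.49, -0.55]), ('pre', None), ('up', [0.56, -0.23, 1.95, -0.67, 0.75, -0.64]), ('bar', [-0.01, 0.3, 2.27, 3.19, 0.3, 1.54]), ('barpre', [-0.01, 0.1, 2.32, 3.24, 0.16, 1.49])]
50 -1 [('h0', [0.42, 0.31, 2.34, 3.97, 0.47, -2.04]), ('h1', None), ('pre', None), ('up', [0.56, -0.23, 1.95, -0.67, 0.75, 2.5]), ('bar', [-0.01, 0.3, 2.27, 3.19, 0.3, -1.6]), ('barpre', [-0.01, 0.1, 2.32, 3.24, 0.16, -1.66])]
60 1 [('h0', [0.46, 0.4, 2.45, 3.75, 0.8, 1.38]), ('h1', None), ('pre', [0.74, 0.07, 2.56, 4.25, 0.74, 1.04]), ('up', [0.66, -0.25, 2.13, -1.11, 0.67, -0.18]), ('bar', [-0.01, 0.38, 2.3
[... 479 characters left out ...]
e', None)]
70 -1 [('h0', [0.49, 0.54, 2.54, 3.68, 1.17, -1.6]), ('h1', [0.49, -0.01, 2.25, 4.25, 0.55, -2.41]), ('pre', None), ('up', None), ('bar', [-0.01, 0.52, 2.5, 3.16, 1.1, -1.57]), ('barpre', None)]
27.5 1 [ 0.6517  0.3721  1.7708 -0.      0.9987 -1.3991] [ 0.4639  0.2755  1.6413 -0.      1.2248 -1.5869]
27.5 -1 [ 0.6517  0.3721  1.7708 -0.      0.9987  1.7425] [ 0.4639  0.2755  1.6413 -0.      1.2248  1.5547]
117.5 1 None None
117.5 -1 [ 0.6517  0.3721  1.7708 -0.      0.9987  0.1717] [ 0.4639  0.2755  1.6413 -0.      1.2248 -0.0161]
-62.50000000000001 1 [ 0.6517  0.3721  1.7708 -0.      0.9987  0.1717] [ 0.4639  0.2755  1.6413 -0.      1.2248 -0.0161]
-62.50000000000001 -1 None None
```

```bash
python3 - <<'E'
from h import *
for lean in (15,20,25,30,33,36):
  for f in (1,):
    q=quat(CY,lean,f); r=[]
    for nm,p in [("h0",cab(-.048,.115,.12)),("hm",cab(-.048,.115,.1)),("h1",cab(-.048,.115,.345)),("pre",cab(-.048,.115,.12)-.12*zax(q)),("up",cab(-.048,.115,.345)-.12*zax(q)),("bar",cab(.045,-.03,.115)-.034*zax(q)),("barpre",cab(.045,-.03,.115)-.12*zax(q))]:
        j=bot.ik(p,q); r.append((nm,None if j is None else np.round(j,2).tolist()))
    print(lean,f,r)
E
```

```text
15 1 [('h0', [0.28, 0.32, 1.9, -0.13, 0.67, -1.17]), ('hm', [0.28, 0.35, 1.93, -0.13, 0.62, -1.16]), ('h1', [0.28, 0.16, 1.53, -0.08, 1.21, -1.24]), ('pre', [0.3, 0.16, 1.79, -0.1, 0.94, -1.19]), ('up', [0.3, 0.1, 1.32, -0.08, 1.48, -1.25]), ('bar', [-0.02, 0.37, 1.74, -0.0, 0.77, -1.56]), ('barpre', [-0.02, 0.27, 1.67, -0.0, 0.94, -1.56])]
20 1 [('h0', [0.29, 0.3, 1.97, -0.21, 0.55, -1.09]), ('hm', [0.29, 0.32, 1.99, -0.23, 0.5, -1.06]), ('h1', [0.29, 0.12, 1.6, -0.12, 1.1, -1.21]), ('pre', [0.32, 0.12, 1.88, -0.16, 0.82, -1.13]), ('up', [0.32, 0.04, 1.41, -0.12, 1.36, -1.21]), ('bar', [-0.02, 0.34, 1.82, -0.01, 0.64, -1.55]), ('barpre', [-0.02, 0.22, 1.76, -0.01, 0.81, -1.55])]
25 1 [('h0', [0.31, 0.28, 2.03, -0.34, 0.44, -0.95]), ('hm', [0.31, 0.31, 2.06, -0.38, 0.39, -0.9]), ('h1', [0.31, 0.08, 1.66, -0.17, 0.99, -1.16]), ('pre', [0.35, 0.08, 1.96, -0.25, 0.7, -1.03]), ('up', [0.35, -0.02, 1.5, -0.17, 1.25, -1.17]), ('bar', [-0.02, 0.31, 1.9, -0.01, 0.5, -1.55]), ('barpre', [-0.02, 0.18, 1.86, -0.01, 0.67, -1.55])]
30 1 [('h0', [0.33, 0.27, 2.1, -0.57, 0.33, -0.71]), ('hm', [0.33
[... 275 characters left out ...]
1.54])]
33 1 [('h0', [0.34, 0.26, 2.14, -0.8, 0.28, -0.47]), ('hm', [0.34, 0.3, 2.16, -0.96, 0.24, -0.3]), ('h1', [0.34, 0.03, 1.77, -0.28, 0.82, -1.06]), ('pre', [0.41, 0.03, 2.1, -0.48, 0.53, -0.77]), ('up', [0.41, -0.1, 1.65, -0.27, 1.08, -1.07]), ('bar', [-0.02, 0.28, 2.02, -0.03, 0.26, -1.53]), ('barpre', [-0.01, 0.13, 2.01, -0.02, 0.43, -1.54])]
36 1 [('h0', [0.36, 0.26, 2.17, -1.11, 0.25, -0.16]), ('hm', [0.36, 0.3, 2.2, -1.34, 0.23, 0.08]), ('h1', [0.36, 0.01, 1.81, -0.33, 0.75, -1.01]), ('pre', [0.43, 0.02, 2.15, -0.62, 0.47, -0.62]), ('up', [0.43, -0.13, 1.7, -0.32, 1.01, -1.02]), ('bar', [-0.02, 0.28, 2.06, -0.05, 0.17, -1.51]), ('barpre', [-0.01, 0.11, 2.07, -0.03, 0.34, -1.53])]
```

```bash
python3 - <<'E'
from h import *
z=np.load("top.npz"); d=z["d"]; W=cloud("top",d,{k:z[k] for k in ["camera_matrix","dist","world_from_camera"]})
print(W[245,460],W[270,460],W[215,462],W[250,480])
h=W[...,2]; m=(d>0)&(h>.1)&(W[...,0]>.2)&(W[...,0]<.56)&(W[...,1]<.3)&(W[...,1]>-.7)
m[300:]=0; P=W[m]; print(len(P))
for y0 in np.arange(-.6,.3,.1):
    p=P[(P[:,1]>y0)&(P[:,1]<y0+.1)]
    if len(p): print(round(y0,1),len(p),p.min(0),p.max(0))
E
```

```text
[ 0.3719 -0.1912  0.3855] [ 0.3153 -0.1927  0.3722] [ 0.4443 -0.2073  0.3706] [ 0.3522 -0.2051  0.4643]
5608
-0.6 183 [ 0.3417 -0.5993  0.1001] [ 0.5177 -0.5     0.1467]
-0.5 232 [ 0.3991 -0.4999  0.1   ] [ 0.5479 -0.4311  0.1495]
-0.3 2584 [ 0.279  -0.2448  0.3025] [ 0.56   -0.2     0.7653]
-0.2 2561 [ 0.2802 -0.2     0.2185] [ 0.4686 -0.1725  0.5554]
0.2 37 [0.4438 0.203  0.1   ] [0.5048 0.2999 0.1456]
```

```bash
python3 - <<'E'
from h import *
Ps=[]
for c in ["side","top"]:
    z=np.load(c+".npz"); d=z["d"]; W=cloud(c,d,{k:z[k] for k in ["camera_matrix","dist","world_from_camera"]})
    m=(d>0)&(W[...,2]>.12)&(W[...,0]>.2)&(W[...,0]<.9)&(W[...,1]<-.13)&(W[...,1]>-.42)
    if c=="top": m[300:]=0
    else: m[:,478:]=0
    Ps.append(W[m])
P=np.vstack(Ps)
for z0 in np.arange(.1,1.1,.05):
    p=P[(P[:,2]>z0)&(P[:,2]<z0+.05)]
    if len(p): print(round(z0,2),len(p),np.percentile(p[:,:2],1,0),np.percentile(p[:,:2],99,0))
# fk probing
j=np.array(status.get_joint_positions()); print(j)
for r in (.2,.25,.3,.35):
  for zz in (.35,.45,.55,.65,.75):
    a=-.7; p=[r*np.cos(a),r*np.sin(a),zz]
    for lean in (0,-20,-40,20,40):
        s=bot.ik(p,quat(a,lean,1))
        if s is not None: print(r,zz,lean,np.array(s))
E
```

```text
0.1 122 [ 0.5873 -0.3772] [ 0.8409 -0.1303]
0.15 158 [ 0.5875 -0.3995] [ 0.7878 -0.1304]
0.2 611 [ 0.3094 -0.1943] [ 0.6737 -0.1305]
0.25 1782 [ 0.2859 -0.1956] [ 0.634  -0.1321]
0.3 2269 [ 0.279  -0.2264] [ 0.6194 -0.1311]
0.35 2656 [ 0.2929 -0.3244] [ 0.7905 -0.1313]
0.4 2154 [ 0.3155 -0.3882] [ 0.7745 -0.1309]
0.45 5361 [ 0.3408 -0.4131] [ 0.8971 -0.1312]
0.5 898 [ 0.3643 -0.3244] [ 0.7949 -0.1323]
0.55 604 [ 0.402  -0.3234] [ 0.7902 -0.1317]
0.6 527 [ 0.4451 -0.3111] [ 0.7563 -0.2122]
0.65 724 [ 0.4852 -0.2958] [ 0.7224 -0.2198]
0.7 680 [ 0.5197 -0.2859] [ 0.6948 -0.2301]
0.75 264 [ 0.5479 -0.265 ] [ 0.6483 -0.2382]
[-1.216   0.3196  1.5645  0.      1.2574 -0.02  ]
0.2 0.35 0 [-0.7575 -0.3764  1.9395 -0.      1.5784 -1.6283]
0.2 0.35 -20 [-0.7372 -0.174   1.8618 -0.0131  1.8026 -1.6088]
0.2 0.35 -40 [-0.7284  0.0174  1.8294 -0.02    1.9926 -1.6008]
0.2 0.35 20 [-0.8267 -0.5858  2.0579  0.0446  1.3232 -1.7009]
0.2 0.45 0 [-0.7575 -0.3649  1.6936 -0.      1.813  -1.6283]
0.2 0.45 -20 [-0.7372 -0.1837  1.6287 -0.0143  2.0454 -1.6123]
0.2 0.45 -40 [-0.7284 -0.0192  1.6205 -0.0232  2.
[... 3823 characters left out ...]
.6037]
0.35 0.55 -20 [-0.7251  0.0995  1.1189 -0.0112  2.2721 -1.6016]
0.35 0.55 -40 [-0.7207  0.247   1.0709 -0.0229  2.5217 -1.6053]
0.35 0.55 20 [-0.7477 -0.2627  1.4374  0.0163  1.6182 -1.6149]
0.35 0.55 40 [-0.7793 -0.4463  1.6655  0.0541  1.2263 -1.6499]
0.35 0.65 0 [-0.7329  0.0093  0.8991 -0.      2.2332 -1.6037]
0.35 0.65 -20 [-0.7251  0.1842  0.7508 -0.0155  2.5555 -1.6073]
0.35 0.65 20 [-0.7477 -0.1863  1.1206  0.017   1.8585 -1.6108]
0.35 0.65 40 [-0.7793 -0.3803  1.3798  0.0513  1.4457 -1.638 ]
0.35 0.75 0 [-0.7329  0.2041  0.3181 -0.      2.6194 -1.6037]
0.35 0.75 20 [-0.7477 -0.0508  0.6957  0.0195  2.1479 -1.605 ]
0.35 0.75 40 [-0.7793 -0.276   1.0376  0.0513  1.6833 -1.6258]
```

```bash
python3 - <<'E'
from h import *
bot.move_joints([-1.216,-.33,1.55,0,1.92,-1.57])
bot.move_joints([.32,-.33,1.55,0,1.92,-1.4])
q=quat(CY,20)
bot.goto(cab(-.048,.115,.12)-.13*zax(q),q)
M=viewer.camera_model("wrist"); im,d=viewer.read_camera("wrist"); cv2.imwrite("pics/w1.png",im[...,::-1])
np.savez("w1.npz",im=im,d=d,**{k:np.array(v) for k,v in M.items()})
W=cloud("wrist",d,M); print(status.get_time_s(),status.get_eef_pos(), status.get_contact_force())
m=(d>0)&(im.sum(-1)<170)&(W[...,2]>.07)&(W[...,2]<.15)&(W[...,0]>.545)&(W[...,0]<.61)&(W[...,1]>.09)&(W[...,1]<.2)
p=W[m]; print(len(p))
if len(p): print(p.min(0),p.max(0),np.median(p,0)); np.savez("hp.npz",p=p)
for r in spotter.outline_of("wrist","sash_grip")[:2]: print(r["confidence"],r["centre"],r["region"].sum())
E
```

```text
6.4083 [0.5187 0.1476 0.2432] [-0.6831 -0.3031 -0.6514]
2408
[0.5604 0.1154 0.1131] [0.6098 0.1739 0.133 ] [0.5703 0.1459 0.1303]
0.64 [547.8, 12.5] 807
0.55 [215.5, 252.5] 30088
```

View pics/w1.png

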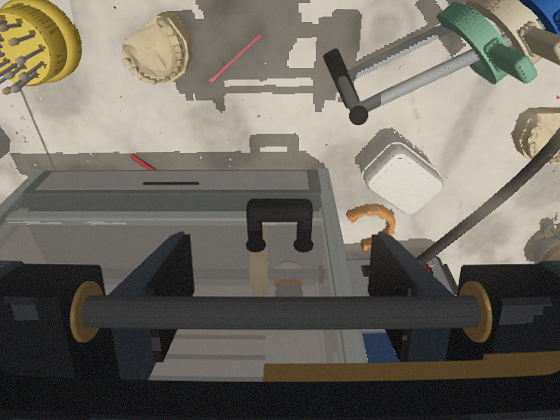

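The wrist view shows the handle crossbar at about (280,210), centred between the fingers. Its top is at z = 0.131. I'll pinch it and lift.

```bash
python3 - <<'E'
from h import *
q=quat(CY,20); p=np.array([.565,.1465,.121])
effector.set_gripper(.075,40)
bot.servo_line(p-.03*zax(q),q,speed=.15)
print(bot.servo_line(p,q,speed=.08,f_stop=12))
print(effector.set_gripper(0,45),status.get_grip_width(),status.get_grasp_force(),status.get_contact_force())
s=bot.servo_line([p[0],p[1],.338],q,speed=.12,f_stop=30); print(s,status.get_eef_pos(),status.get_contact_force())
s=bot.servo_line([p[0],p[1],.366],q,speed=.05,f_stop=15); print(s,status.get_eef_pos(),status.get_contact_force(),status.get_grip_width(),status.get_time_s())
E
```

```text
False
False 0.05381961313432202 44.98354196548462 [ 0.5673 -6.7654  1.7396]
False [0.565  0.1449 0.3367] [ 3.3546 -4.614  -5.7761]
True [0.5649 0.1449 0.3456] [0.8085 0.5443 1.4565] 0.05394106074390941 11.025
```

```bash
cat > trays.py <<'E'
from h import *
HUE={"green":[(45,90)],"ivory":[(12,35)],"blue":[(95,125)],"pink":[(160,180),(0,9)]}
def tops(im,W,d,lo=.13,hi=.15,box=(.34,.56,.17,.43)):
    hsv=cv2.cvtColor(im,cv2.COLOR_RGB2HSV); x,y,h=W[...,0],W[...,1],W[...,2]
    t=(d>0)&(h>lo)&(h<hi)&(x>box[0])&(x<box[1])&(y>box[2])&(y<box[3])&(hsv[...,1]>50)
    o={}
    for n,rs in HUE.items():
        m=t&np.any([(hsv[...,0]>=a)&(hsv[...,0]<=b) for a,b in rs],0)
        k,l,st,_=cv2.connectedComponentsWithStats(m.astype(np.uint8))
        if k<2: continue
        i=1+st[1:,4].argmax(); p=W[l==i]
        if len(p)<20: continue
        zt=np.percentile(p[:,2],90); f=p[p[:,2]>zt-.004]
        r=cv2.minAreaRect((f[:,:2]*1000).astype(np.float32)); o[n]=(np.r_[np.array(r[0])/1000,zt],r[1],r[2],len(f))
    return o
def shot(name):
    M=viewer.camera_model("wrist"); im,d=viewer.read_camera("wrist"); cv2.imwrite(f"pics/{name}.png",im[...,::-1])
    np.savez(f"{name}.npz",im=im,d=d); return im,d,cloud("wrist",d,M)
E
python3 - <<'E'
from trays import *
q=quat(CY,20); e=np.array(status.get_eef_pos())
effector.set_gripper(.075)
bot.servo_line(e-.08*zax(q),q,speed=.2)
im,d=viewer.read_camera("side"); cv2.imwrite("pics/side2.png",im[...,::-1])
q=quat(RY-np.pi/2,0)
bot.goto([.432,.344,.29],q)
im,d,W=shot("w2")
for k,v in tops(im,W,d).items(): print(k,v)
bot.servo_line([.40,.33,.27],q,speed=.2)
im,d,W=shot("w3")
for k,v in tops(im,W,d).items(): print(k,v)
print(status.get_time_s())
E
```

```text
green (array([0.454 , 0.3021, 0.1421]), (16.38810157775879, 7.117696762084961), 42.236289978027344, 113)
ivory (array([0.4434, 0.3233, 0.1418]), (17.17812728881836, 8.695100784301758), 41.88860321044922, 178)
blue (array([0.4328, 0.3447, 0.1419]), (16.97996711730957, 9.106430053710938), 43.825992584228516, 200)
pink (array([0.4222, 0.3657, 0.1419]), (18.01781463623047, 9.388416290283203), 41.70640182495117, 221)
green (array([0.4535, 0.3021, 0.1417]), (17.19303321838379, 9.386164665222168), 50.01453399658203, 185)
ivory (array([0.443 , 0.3234, 0.1418]), (17.05439567565918, 8.787818908691406), 42.73014831542969, 189)
blue (array([0.4325, 0.3445, 0.1419]), (17.680248260498047, 8.96907901763916), 44.14107894897461, 224)
pink (array([0.4223, 0.3656, 0.1419]), (17.772409439086914, 9.342582702636719), 41.7876091003418, 249)
13.8583
```

View pics/w2.png

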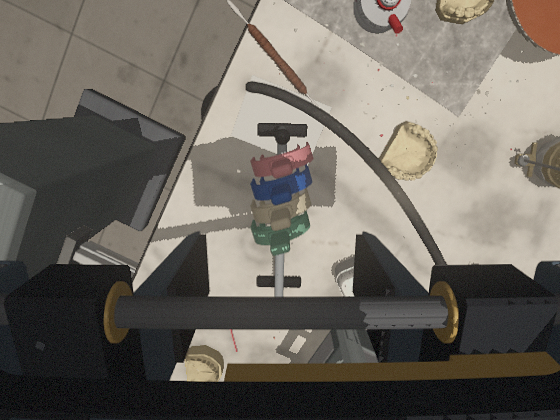

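View pics/side2.png

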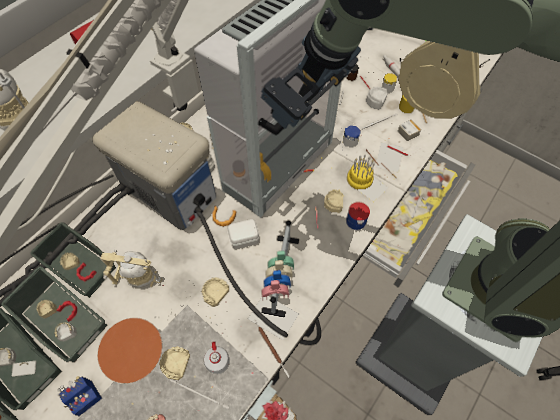

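Side2 shows the sash raised. W2 shows the trays yawed about 16° relative to the bar, with blue at about (282,187), so I'll match the gripper to the tray's yaw of about 43°.

```bash
python3 - <<'E'
from trays import *
TY=np.radians(43.); BY=np.radians(26.6)
b=np.array([.4327,.3446,.126]); q=quat(TY-np.pi/2,0)
effector.set_gripper(.05,20)
bot.servo_line(b+[0,0,.06],q,speed=.2)
print(bot.servo_line(b,q,speed=.06,f_stop=6),status.get_eef_pos(),status.get_contact_force())
effector.set_gripper(0,20); print(status.get_grip_width(),status.get_grasp_force(),status.get_eef_pos(),status.get_contact_force())
bot.servo_line(b+[0,0,.075],q,speed=.08); print(status.get_contact_force())
q=quat(BY-np.pi/2,0); p=np.array([.479,.2516,.122])
bot.servo_line(p+[0,0,.078],q,speed=.15)
bot.servo_line(p+[0,0,.02],q,speed=.1)
print(status.get_contact_force(),bot.servo_line(p,q,speed=.03,f_stop=4),status.get_eef_pos(),status.get_contact_force(),status.get_grip_width())
effector.set_gripper(.05)
bot.servo_line(p+[0,0,.15],q,speed=.2)
bot.servo_line([.45,.31,.28],q,speed=.2)
im,d,W=shot("w4")
for k,v in tops(im,W,d).items(): print(k,v)
print(status.get_time_s())
E
```

```text
False [0.433  0.3448 0.1264] [-0.0708 -0.6408  0.1551]
0.018040341612885483 19.989641904830933 [0.4326 0.3446 0.126 ] [-1.1567 -0.1116  1.5266]
[-0.4849 -0.1159  0.5584]
[ 0.4225 -0.4979 -0.4154] True [0.4789 0.2515 0.1254] [-0.3163 -1.4331  3.7019] 0.01790807988229535
green (array([0.454 , 0.3017, 0.1419]), (16.738998413085938, 8.331398010253906), 46.31251907348633, 180)
ivory (array([0.4432, 0.3228, 0.142 ]), (17.83668327331543, 8.86459732055664), 42.36457443237305, 195)
blue (array([0.4837, 0.2549, 0.1409]), (17.217361450195312, 8.998143196105957), 23.91681671142578, 191)
pink (array([0.4189, 0.3628, 0.1414]), (17.700336456298828, 9.829229354858398), 36.70115661621094, 265)
22.075
```

View pics/w4.png

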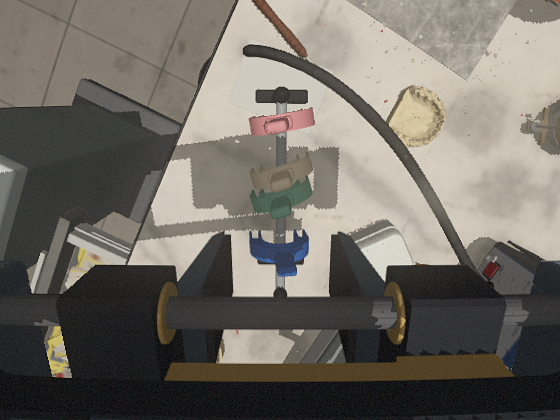

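W4 shows blue hanging alone on the free half at about (283,255). Pink has been nudged a few millimetres. I'll check whether both have settled.

```bash
python3 - <<'E'
from trays import *
q=quat(np.radians(26.6)-np.pi/2,0)
bot.servo_line([.455,.30,.28],q,speed=.2); bot.dwell(.3)
im,d,W=shot("w5")
for k,v in tops(im,W,d).items(): print(k,v)
# lower parts: band top heights per side along rack x
hsv=cv2.cvtColor(im,cv2.COLOR_RGB2HSV)
u=np.array([np.cos(np.radians(26.6)),np.sin(np.radians(26.6))]); v=np.array([-u[1],u[0]])
o=np.array([.4327,.3446]); 
for n,rs in HUE.items():
    m=(d>0)&(W[...,2]>.04)&(W[...,2]<.15)&(hsv[...,1]>50)&np.any([(hsv[...,0]>=a)&(hsv[...,0]<=b) for a,b in rs],0)&(W[...,0]>.36)&(W[...,0]<.55)&(W[...,1]>.2)&(W[...,1]<.42)
    P=W[m]; a=(P[:,:2]-o)@u; c=(P[:,:2]-o)@v; k=P[:,2]<.12
    print(n,"across",np.percentile(a[k],[2,98]),"along",np.percentile(c[k],[5,95]),"handle",np.median(a[~k]),np.median(c[~k]), "leftz",np.percentile(P[k&(a<np.percentile(a,15)),2],90),"rightz",np.percentile(P[k&(a>np.percentile(a,85)),2],90))
print(status.get_time_s())
E
```

```text
green (array([0.454 , 0.3018, 0.1421]), (16.997249603271484, 8.444043159484863), 45.66678237915039, 185)
ivory (array([0.4433, 0.3227, 0.142 ]), (17.851032257080078, 9.381969451904297), 42.32293701171875, 207)
blue (array([0.4836, 0.2544, 0.1409]), (17.019908905029297, 8.751039505004883), 29.101137161254883, 177)
pink (array([0.4189, 0.3627, 0.1414]), (17.786548614501953, 10.024330139160156), 36.5069694519043, 271)
green across [-0.0289  0.0193] along [-0.0594 -0.0391] handle -0.0006030242993411585 -0.04688128796106747 leftz 0.0961917988180969 rightz 0.10661349716594612
ivory across [-0.0291  0.1161] along [-0.0355 -0.0005] handle -0.00018178618607064904 -0.022964864251636352 leftz 0.09605658961419365 rightz 0.09281150110203203
blue across [-0.0311  0.0271] along [-0.1103 -0.0965] handle 0.004641935920568788 -0.10050954205173504 leftz 0.09584271809621753 rightz 0.09494674426006128
pink across [-0.0281  0.0293] along [0.0145 0.0336] handle -0.003688925996930892 0.02253517853551233 leftz 0.09567608652385529 rightz 0.09539761789260541
22.675
```

```bash
python3 - <<'E'
from trays import *
BY=np.radians(26.6); L=34; TL=L-12
q=quat(BY,6); p=np.array([.4818,.2540,.126])
a=np.radians(TL); F=cab(.045-.0405*np.sin(a),-.03,.110+.0405*np.cos(a)); Q=quat(CY,L)
print(bot.ik(F,Q),bot.ik(F-.2*zax(Q),Q))
effector.set_gripper(.045,20)
bot.goto(p+[0,0,.15],q)
bot.servo_line(p+[0,0,.04],q,speed=.2)
print(bot.servo_line(p,q,speed=.06,f_stop=6),status.get_contact_force())
effector.set_gripper(0,20); print(status.get_grip_width(),status.get_grasp_force(),status.get_eef_pos(),status.get_contact_force())
bot.servo_line(p+[0,0,.09],q,speed=.1); print(status.get_contact_force(),status.get_grip_width())
bot.servo_line([.45,.22,.31],q,speed=.2)
bot.goto(F-.21*zax(Q),Q); print(status.get_joint_positions())
im,d=viewer.read_camera("side"); cv2.imwrite("pics/side3.png",cv2.resize(im[60:280,150:430,::-1],None,fx=2.6,fy=2.6)); np.savez("side3.npz",im=im,d=d)
W=cloud("side",d); x,y,h=W[...,0],W[...,1],W[...,2]; hsv=cv2.cvtColor(im,cv2.COLOR_RGB2HSV)
m=(d>0)&(hsv[...,0]>95)&(hsv[...,0]<125)&(hsv[...,1]>120)&(h>.15)&(x>.4)&(y>-.1)&(y<.1); print("blue",m.sum(),W[m].min(0) if m.any() else 0,W[m].max(0) if m.any() else 0)
print(status.get_eef_pos(),status.get_time_s())
E
```

```text
[-0.0155  0.2816  2.0199 -0.0325  0.2469 -1.5275] [-0.0109 -0.0715  1.9571 -0.0171  0.6628 -1.5417]
False [0.2454 0.4044 0.8919]
0.009641983748492042 19.99939262866974 [0.4819 0.254  0.1261] [ 0.5852 -0.3414  0.5011]
[-0.5996 -0.226  -1.5057] 0.00974292040340836
[-0.0097 -0.0854  1.949  -0.0163  0.6865 -1.542 ]
blue 156 [ 0.408  -0.0031  0.2328] [0.574  0.0866 0.4473]
[0.5195 0.0035 0.3213] 29.2833
```

View pics/side3.png

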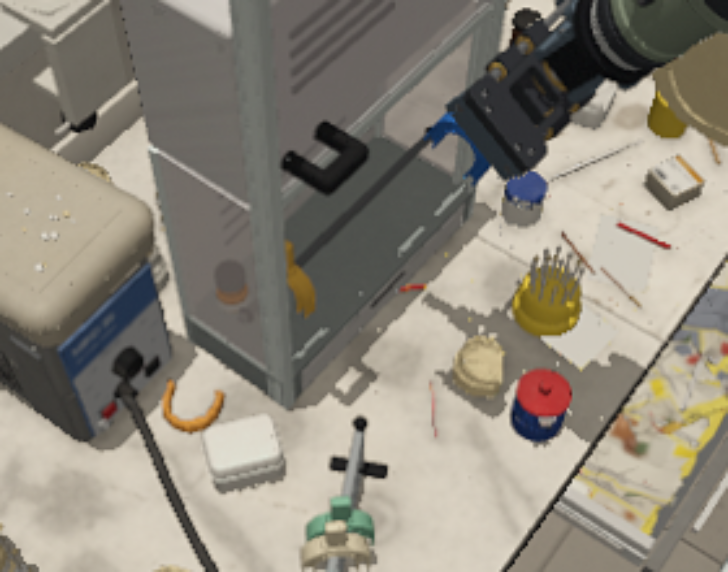

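Side3 shows the blue tray held at crop (455,140). The cabinet bar is clear from crop (305,258) to (430,145). I'll measure the bar, then insert.

```bash
python3 - <<'E'
from trays import *
z=np.load("side3.npz"); W=cloud("side",z["d"])
for t in np.linspace(.1,.9,9):
    u=int(150+(305+t*125)/2.6); v=int(60+(258-t*113)/2.6)
    w=W[v-3:v+4,u].reshape(-1,3); k=(w[:,2]>.095)&(w[:,2]<.13); c=R.from_euler('z',-CY).apply(w[k]-CAB)
    print(len(c),c.mean(0) if len(c) else w[3])
E
```

```text
5 [0.044  0.043  0.1117]
4 [0.0428 0.0275 0.1124]
5 [0.0423 0.0065 0.1118]
5 [ 0.0421 -0.015   0.1129]
4 [ 0.0421 -0.0372  0.1114]
3 [ 0.0424 -0.0604  0.1092]
5 [ 0.0422 -0.0784  0.11  ]
4 [ 0.0418 -0.1013  0.1092]
3 [ 0.0406 -0.1233  0.1099]
```

```bash
python3 - <<'E'
from trays import *
L=34; TL=22; a=np.radians(TL); F=cab(.044-.0405*np.sin(a),-.03,.110+.0405*np.cos(a)); Q=quat(CY,L); z=zax(Q)
print(bot.servo_line(F-.02*z,Q,speed=.12,f_stop=12),status.get_eef_pos(),status.get_contact_force())
s=bot.servo_line(F+.008*z,Q,speed=.03,f_stop=4); e=np.array(status.get_eef_pos()); print(s,e,(e-F)@z,status.get_contact_force(),status.get_grip_width(),status.get_time_s())
im,d=viewer.read_camera("side"); cv2.imwrite("pics/side4.png",cv2.resize(im[100:250,200:400,::-1],None,fx=3.6,fy=3.6))
E
```

```text
False [ 0.6243 -0.0005  0.1649] [ 0.0583  0.0324 -1.0431]
True [ 0.6354 -0.0008  0.1478] -0.0002632123019556267 [ 0.1484 -0.6309  1.6626] 0.010047497628391676 31.6667
```

View pics/side4.png

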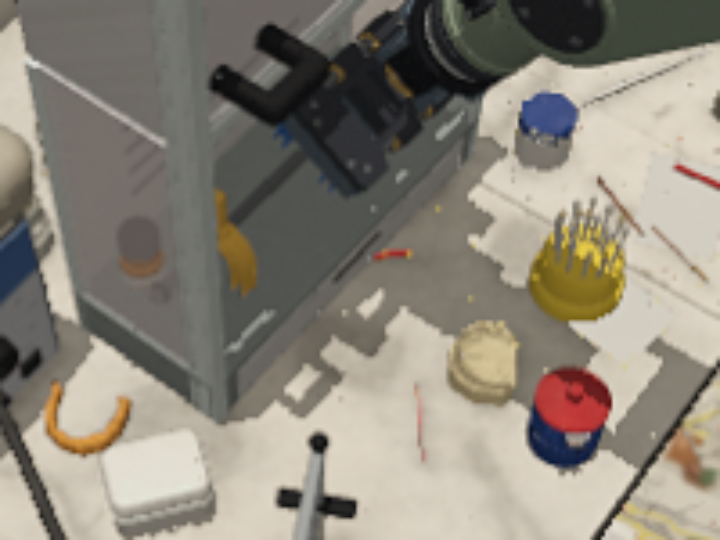

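Contact came exactly at the predicted depth, with the arch on the bar; side4 shows the gripper over the bar, clear of the sash. Releasing and backing out.

```bash
python3 - <<'E'
from trays import *
Q=quat(CY,34); z=zax(Q); e=np.array(status.get_eef_pos())
effector.set_gripper(.04); bot.dwell(.3)
bot.servo_line(e-.06*z,Q,speed=.08); bot.servo_line(e-.22*z,Q,speed=.2)
im,d=viewer.read_camera("side"); cv2.imwrite("pics/side5.png",cv2.resize(im[100:250,200:400,::-1],None,fx=3.6,fy=3.6))
W=cloud("side",d); C=R.from_euler('z',-CY).apply((W-CAB).reshape(-1,3)).reshape(W.shape); hsv=cv2.cvtColor(im,cv2.COLOR_RGB2HSV)
m=(d>0)&(hsv[...,0]>95)&(hsv[...,0]<125)&(hsv[...,1]>100)&(C[...,0]>-.02)&(C[...,0]<.12)&(abs(C[...,1])<.12)&(C[...,2]>.05)
P=C[m]; print(m.sum(),P.min(0),P.max(0),np.median(P,0)); print(status.get_contact_force(),status.get_time_s())
E
```

```text
262 [ 0.0125 -0.1127  0.0519] [ 0.0981 -0.0175  0.1634] [ 0.0322 -0.0241  0.1154]
[ 0.7335 -0.9193 -0.523 ] 34.55
```

View pics/side5.png

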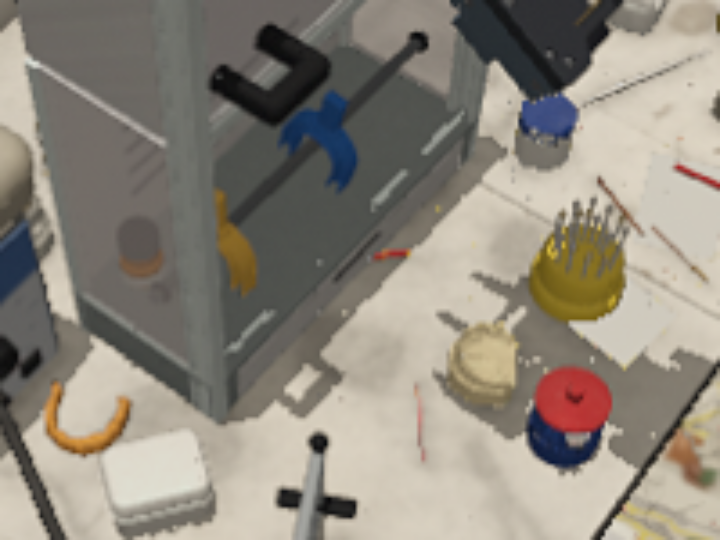

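Side5 shows the blue tray hanging over the bar at crop (325,140), well clear of the sash plane. Closing the sash.

```bash
python3 - <<'E'
from trays import *
q=quat(CY,20); p=np.array([.565,.1452,.3445]); z=zax(q)
effector.set_gripper(.075,45)
bot.goto(p-.10*z,q)
print(bot.servo_line(p-.02*z,q,speed=.15,f_stop=15), bot.servo_line(p,q,speed=.08,f_stop=12))
effector.set_gripper(0,45); print(status.get_grip_width(),status.get_grasp_force(),status.get_contact_force())
print(bot.servo_line([p[0],p[1],.125],q,speed=.12,f_stop=30),status.get_eef_pos(),status.get_contact_force())
s=bot.servo_line([p[0],p[1],.092],q,speed=.03,f_stop=22); print(s,status.get_eef_pos(),status.get_contact_force(),status.get_grip_width())
print(status.get_time_s())
E
```

```text
False False
0.0537169302071507 44.99885246157646 [-0.0492 -0.8936  1.8888]
False [0.5651 0.145  0.1247] [ 4.3451 -4.459  -2.6289]
True [0.5651 0.1449 0.1052] [-1.6504  0.7601  4.0975] 0.05342204182548137
40.2417
```

```bash
python3 - <<'E'
from trays import *
q=quat(CY,20); z=zax(q); e=np.array(status.get_eef_pos())
print(bot.servo_line(e-[0,0,.006],q,speed=.02,f_stop=20),status.get_eef_pos(),status.get_contact_force())
effector.set_gripper(.075); e=np.array(status.get_eef_pos())
bot.servo_line(e-.12*z,q,speed=.15)
im,d,W=shot("w6")
m=(d>0)&(im.sum(-1)<170)&(W[...,2]>.07)&(W[...,2]<.15)&(W[...,0]>.545)&(W[...,0]<.61)&(W[...,1]>.09)&(W[...,1]<.2)
p=W[m]; print("handle",len(p),p.min(0),p.max(0),np.median(p,0))
bot.goto([.38,.10,.40],quat(0,0)); bot.dwell(.3)
im,d=viewer.read_camera("side"); cv2.imwrite("pics/side6.png",cv2.resize(im[100:320,180:400,::-1],None,fx=2.7,fy=2.7))
print(status.get_contact_force(),status.get_time_s())
E
```

```text
True [0.5651 0.1449 0.1052] [-1.9271 -0.8746  4.9743]
handle 2612 [0.5606 0.1151 0.0847] [0.6092 0.1739 0.1171] [0.5702 0.146  0.1143]
[ 0.9139 -0.7956  0.2196] 43.2667
```

View pics/side6.png

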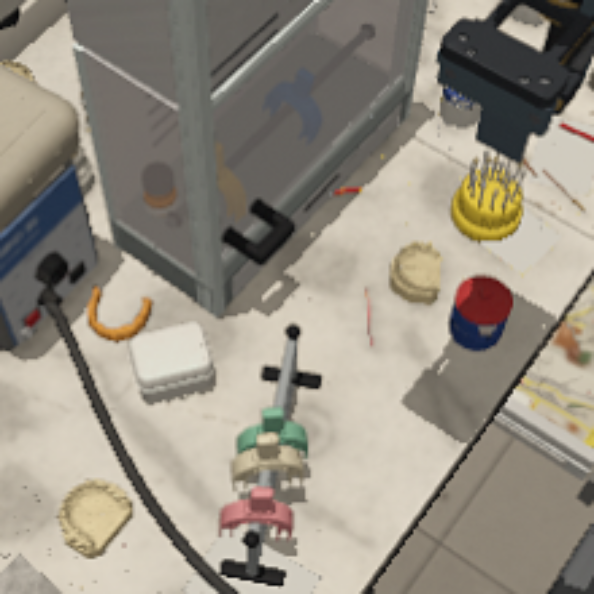

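The handle top is now at 0.114, which means the sash is fully down. Side6 shows blue on the cabinet bar, the other trays still hanging, and the bench things in place. Handing in.

```bash
python3 -c "
from cell import job; print(job.sign_off())"
```

```text
the job is handed in; nothing more can be done
None
```

The blue tray hangs by its arch over the cabinet bar, the sash is fully down, and the job was handed in after about 43 s; taking blue out nudged the pink tray about 4 mm, but it still hangs on the rack.

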